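Hang the background plate and show the barrel holder to the inspection camera

TASK

Take the white background plate off its parking stand by its upright tab, hook it over the near end of the rail at least 6 cm short of the dark mark, slide it along without lifting it until its saddle is centred on the mark, and let go. Then pull the holder with the round barrel out of the white optics tray and show it to the inspection camera: in the air, right way up, the barrel's mouth on the lens axis and 10 cm from the lens (above the white disc), looking squarely into the lens, so leaned back by as much as the camera looks down. Finish while still holding it there, motionless, and leave the other holders and everything on the bench as they are.

Things in the scene. Friction and masses are not known exactly. Their poses are not given: they have to be found in the camera images.
- hanger_tab (a point): Centre of the gripping tab of the loose hanging background plate (about 190 g). Tab: upright aluminium, 30 mm along own x, 10 mm thick along own y; this point is 20 mm below its top, 30 mm above the saddle's top. It starts hanging on the parking stand's short bar (14 x 14 mm, 70 mm long along own x, bar top 130 mm above the table; foot 120 x 50 mm).
- hanger_seat (a point): Middle of the hanger's saddle's underside (saddle 30 x 40 x 8 mm), 38 mm straight below hanger_tab; this rests on the bar. Below it is a 24 mm wide slot for the bar, open downwards and at both ends. Own axes: x along the slot, y across it, z up.
- hanger: The loose hanging background plate; origin and axes as hanger_seat. On the +y side of its slot hangs the thin white plate (100 mm along x, 4 mm thick, inner face 12 mm from the middle, reaching 115 mm below the seat), on the -y side a steel lip (30 mm along x, 8 mm thick, 30 mm deep). It balances upright on a bar; either way round on the rail is right.
- rail: Fixed level aluminium rail, square bar 14 x 14 mm, top 150 mm above the table, on two 12 mm posts. Origin on the table under the bar; own x runs along the bar, away from the robot; the bar goes from x = -160 mm (the near end) to +200 mm, posts at x = -150 and +190 mm with feet 50 x 90 x 10 mm.
- mark: The mark: dark band 16 mm wide around the rail, opposite the camera. Origin on the bar's top, mid-width, at the middle of the band; axes as the rail's (x along the bar, away from the robot; z up). It lies 70 to 110 mm on the +x side of the rail's origin. It is only a band: nothing stops the hanger there.
- camera_stand: Fixed foot of the inspection camera, 70 mm wide (own x), from y = -200 to +40 mm, 12 mm high, axes parallel to the rail's. Origin on the table under the middle of the 40 mm white disc on the foot; the viewing spot is straight above it, 150 mm above the table, 180 mm from the rail's middle line (rail on the +y side).
- camera_head: Grey inspection camera, dark round lens 34 mm across, fixed on the stand, top about 240 mm above the table. Origin at the centre of the lens front, 184 mm above the table; own +y is where it looks: towards the rail and 20 degrees down; own x level, parallel to the rail; own z its up. The viewing spot is 100 mm along +y. Its body reaches 90 mm behind the lens.
- barrel_holder_center (a point): Centre (half-way up) of the loose holder with the ROUND barrel: aluminium plate 40 mm wide (own y), 12 mm thick (own x), 90 mm high (own z), about 130 g. Its lowest 25 mm stand in a tray slot with 1 mm play each side; it lifts straight up. Its side edges are free: grip it across the 40 mm width, 22 to 37 mm above this point.
- barrel_mouth (a point): Centre of the barrel's round front (26 mm across, sticking 16 mm out of the plate's own +x face, 25 mm above the plate's centre), 22 mm from the plate's middle plane. Own +x is the way the barrel looks; in the tray that is roughly straight away from the robot.
- barrel_holder: The same holder as a whole; origin under the middle of the plate's lower edge, axes as above (own +x: the way the barrel looks, z up)
- optics_tray: Fixed white plastic block 200 mm (own x) x 90 x 35 mm high with three slots in a row at x = -55, 0, +55 mm, 25 mm deep; the three holders stand in them in any order, all looking to own +x; a front plate 120 mm wide, 40 mm high at its -x end. Origin on the table under its centre.
- prism_holder_center (a point): aluminium plate standing upright in a tray slot like the barrel holder (40 wide x 12 thick x 90 high), but with a SQUARE 26 mm housing on its face; this point is its centre; bystander
- blank_holder_center (a point): aluminium plate standing upright in a tray slot like the barrel holder (40 wide x 12 thick x 90 high), but with no housing, only a flat dark rectangle on its face; this point is its centre; bystander
- screwdriver: loose screwdriver 180 mm long, origin under its middle; bystander
- wrench: loose steel wrench 140 mm long, origin under its middle; bystander
- tape_roll: loose paper tape roll lying flat, 90 mm across, 24 mm high, origin under its centre; bystander
- solvent_bottle: loose white bottle, 56 mm across, 150 mm high, origin under its centre; bystander
- screw_tray: loose low grey tray 100 x 80 x 22 mm, origin under its centre; bystander
- pulley: loose aluminium pulley 36 mm across, 22 mm high, origin under its centre; bystander
- drive_module: loose dark block 60 x 45 x 30 mm, origin under its centre; bystander
Not all that is in view belongs to the job. What is shaped like the hanger but pink or turquoise is not meant.

How it is judged:
By the outcome, as a careful person would: the job done as asked, in the order asked, and still so for the second after the job is handed in, while the arm keeps its last pose, push and grip.
It also fails if it takes over 64 s, if anything falls off the work surface, if the arm or the gripper's body presses on something with over 40 N, if the wrist force passes 120 N, or if a joint passes its speed limit or range.

ROBOT

A 7-joint arm with a two-finger parallel gripper is mounted at the origin on the work surface. World frame = base frame: x ahead of the robot, y to its left, z up, the work surface at z = 0. Lengths are in m, angles in rad, forces in N, time in s.
With the tool pointing down it reaches from about 0.4 to 0.875 m from the base axis. Payload 4.4 kg.
Tool frame: the origin (TCP) lies between the finger pads; the fingertips stand 14 mm ahead of it and the grasp point (between the pads) lies 5 mm behind it; z points along the fingers, y is the direction in which the jaws open and shut (so a half turn about z gives the same grasp; the last joint's range is limited). The gripper opens to 85 mm and grips with 20 to 120 N. Pads are 22 mm wide; open, the fingers measure 114 mm over their backs; the gripper's body (76 mm by 85 mm) begins 54 mm behind the grasp point. The pads swing forward as they close: fully open they stand 13 mm farther back than shut.
Start: joints at [1.128, 0.628, 0.038, 1.517, -0.027, 0.996, -0.02], TCP at [0.239, -0.604, 0.245] pointing down, gripper open.
Joint ranges: [-3.06, 3.06], [-0.37, 2.12], [-1.25, 1.32], [0.18, 2.47], [-1.1, 4.24], [0.23, 1.98], [-2.94, 2.94]. Speed limits (rad/s): [2.57, 2.57, 3.14, 3.14, 3.14, 3.14, 3.14].

INTERFACE

Orientations are given as a unit quaternion [x, y, z, w].
In Python, from cell import manip gives the robot as it stands.
- The arm moves only by the tool drive_tool, never from a script. Its argument "plan" is one flat list of numbers, 4 for each row, row after row: the shift along the world's x, y, z in mm, then the turn about the world's z in degrees. In form: [x, y, z, twist, x, y, z, twist, ...]. A call has 1 to 10 rows; each row shifts and turns the commanded pose from where the row before left it; what a row does not reach is not made up. A row lasts 1/8 s, in which the tool goes at most 62.5 mm and 10.7 degrees, less where a joint would pass 70% of its speed; a pose out of reach is approached as far as the arm can. A call is refused whole if a number of a shift passes 62.5 or a number of a turn 10.7, either way. A call with a gripper value outside its range is refused whole. "fingers" is the finger opening in mm, from 0 to 85.4, set as the call begins (left out, the last holds). The fingers move at their own pace and stop on an object; the grip force is fixed at half the most. Time passes only in rows, so rows that do not move let the fingers close. It gives the time, the measured TCP pose, the force and the opening at its end, in the units of the state.
- manip.sense(): the state, without advancing time (a new reading comes with each control period).
- manip.capture(name): name is "scene" or "top" or "wrist"; returns a dict with "pixels" (420x560x3 uint8, red, green, blue), "range_z" (420x560 float32, m along the optical axis (not along the pixel's ray), 0 where there is no reading), "fx", "fy", "cx", "cy" (pixels), "R" (3x3) and "t" (3): a world point X has camera coordinates R X + t; the wrist camera has in their place "mount" (4x4, takes a point from camera to tool coordinates, whose origin is the TCP and whose axes are the flange's). Camera axes: x right, y down, z forward; pixel columns grow to the right and rows downward; lengths in m; the calibration is good to about 2 mm. The wrist camera is an equidistant fisheye: a pixel r from the principal point sees the ray r / f radians off the axis. A picture is of the moment at which its call begins: read the wrist's pose just before it.
- manip.close_job(): hands the job in, once; it reports no verdict.
The state is a dict: "t": time; "joints": joint angles; "joint_velocities": joint speeds; "joint_efforts": joint torques, N m; "ee_pos": TCP position; "tcp_rot": TCP orientation; "wrist_force": force on the tool from outside, world axes, zero at the start; "ft_torque": the same for the moment, N m; "opening": finger opening in m.
Only numpy, scipy, OpenCV 4.12 (cv2) and the standard library are available. Lean on these libraries where they do the work, as an engineer would, in place of code of your own. Each camera call takes 0.05 s, during which the arm holds its last target. There are 200 camera calls.

## Working session

There is one attempt and no reset: what is moved stays moved. The work goes in short steps, Python scripts to look and compute and a tool call to move; the robot and the scene stay as the last step left them, time stands still between calls to the robot, and variables do not carry over. Pictures are saved under pics/ and viewed, about 8 in all and at most 12, crops included, and the job is handed in when it is done.

Besides the shell and the picture viewer there is one more tool, called after ">>>" as name(argument=value, ...), one argument or row to a line, values as JSON. drive_tool: Moves the arm, as the interface text tells. Its arguments: {"type":"object","properties":{"plan":{"type":"array","items":{"type":"number"}},"fingers":{"type":"number"}},"required":["plan"]}

```bash
mkdir -p pics; ls
cat > h.py <<'E'
import numpy as np, cv2
from cell import manip
from scipy.spatial.transform import Rotation as Ro
def cap(n):
    s=manip.sense(); c=manip.capture(n); c['s']=s; np.save(f'/tmp/{n}.npy',c,allow_pickle=True); return c
def load(n): return np.load(f'/tmp/{n}.npy',allow_pickle=True).item()
def save(c,name,box=None,scale=1):
    im=c['pixels'][...,::-1]
    if box: u0,v0,u1,v1=box; im=im[v0:v1,u0:u1]
    cv2.imwrite(f'pics/{name}.png',cv2.resize(im,None,fx=scale,fy=scale,interpolation=cv2.INTER_CUBIC))
def ray(c,u,v):
    """origin, dir (unit optical z for pinhole) in world"""
    if 'R' in c:
        d=np.array([(u-c['cx'])/c['fx'],(v-c['cy'])/c['fy'],1.])
        return -c['R'].T@c['t'], c['R'].T@d
    x=(u-c['cx'])/c['fx'];y=(v-c['cy'])/c['fy'];r=np.hypot(x,y)+1e-12
    d=np.array([np.sin(r)*x/r,np.sin(r)*y/r,np.cos(r)])
    M=c['mount'];Rt=Ro.from_quat(c['s']['tcp_rot']).as_matrix()
    return Rt@M[:3,3]+c['s']['ee_pos'], Rt@M[:3,:3]@d
def onz(c,u,v,z):
    o,d=ray(c,u,v); return o+d*(z-o[2])/d[2]
def pt(c,u,v):
    """depth point"""
    o,d=ray(c,u,v); z=c['range_z'][int(round(v)),int(round(u))]
    if 'R' not in c:
        x=(u-c['cx'])/c['fx'];y=(v-c['cy'])/c['fy'];d=d/np.cos(np.hypot(x,y))
    return o+d*z
def cloud(c):
    H,W=c['range_z'].shape; u,v=np.meshgrid(np.arange(W),np.arange(H)); z=c['range_z']
    if 'R' in c:
        P=np.stack([(u-c['cx'])/c['fx']*z,(v-c['cy'])/c['fy']*z,z],-1); return (P-c['t'])@c['R']
    x=(u-c['cx'])/c['fx'];y=(v-c['cy'])/c['fy'];r=np.hypot(x,y)+1e-12
    k=np.tan(r)/r*z; P=np.stack([x*k,y*k,z],-1); M=c['mount'];P=P@M[:3,:3].T+M[:3,3]
    return P@Ro.from_quat(c['s']['tcp_rot']).as_matrix().T+c['s']['ee_pos']
def tri(o1,d1,o2,d2):
    A=np.stack([d1,-d2],1); k=np.linalg.lstsq(A,o2-o1,rcond=None)[0]
    a,b=o1+k[0]*d1,o2+k[1]*d2; return (a+b)/2,np.linalg.norm(a-b)
E
python3 - <<'E'
from h import *
np.set_printoptions(precision=4,suppress=True)
for n in('scene','top'):
    c=cap(n); save(c,n+'0',scale=1.42)
    print(n,-c['R'].T@c['t'],c['fx'],c['R'][2])
E
```

```text
pics
scene [ 1.6298 -0.3444  1.1729] 485.1568612323445 [-0.7206  0.2039 -0.6627]
top [ 0.2479 -0.0231  1.3417] 440.6494573635746 [ 0.1981 -0.017  -0.98  ]
```

View pics/top0.png

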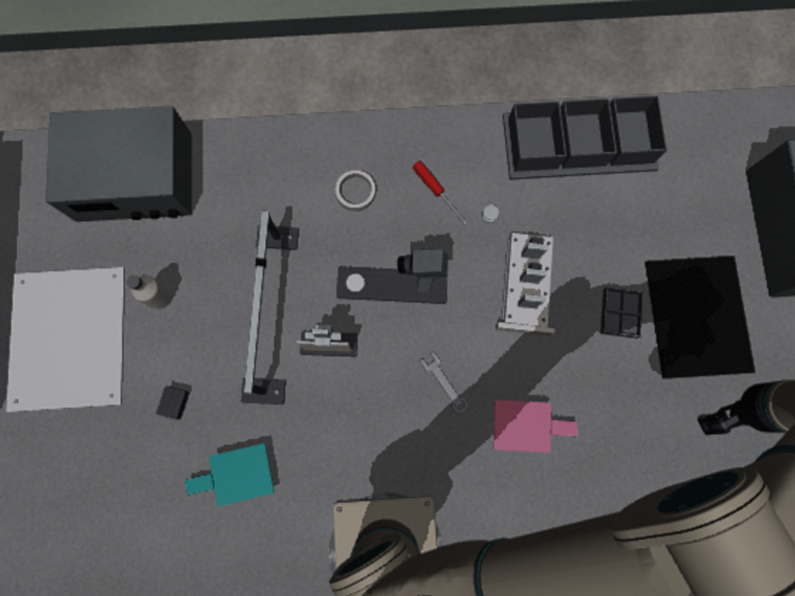

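View pics/scene0.png

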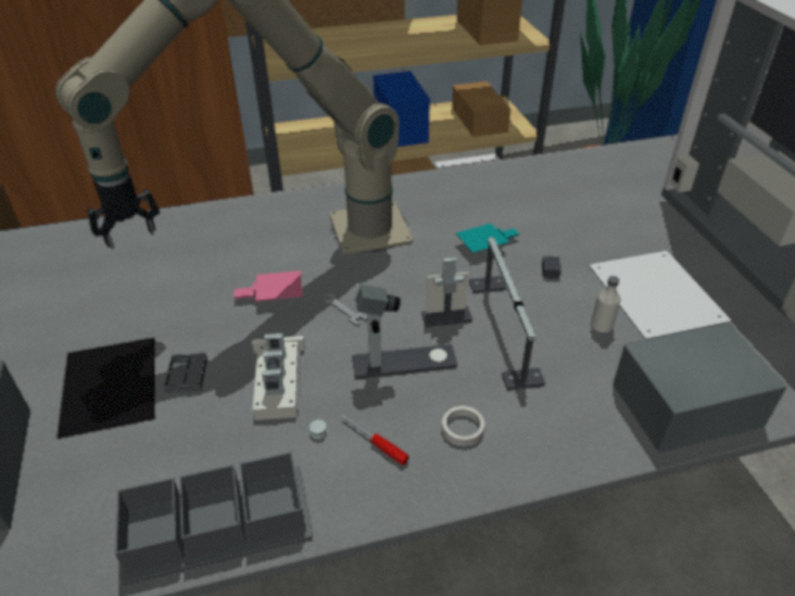

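Run:
```python
from h import *
np.set_printoptions(precision=4,suppress=True)
c=load('top'); P=cloud(c); s=load('scene')
def q(u,v): return P[int(v/1.42),int(u/1.42)]
for n,u,v in [('table',400,300),('railfar',265,220),('railnear',250,385),('mark',261,262),('disc',355,283),('hang',322,336),('h1',536,245),('h2',536,270),('h3',534,298),('camhead',430,262)]: print(n,q(u,v))
px=c['pixels']
# rail bar
def comp(zlo,zhi,xl,xh,yl,yh):
    return (P[...,2]>zlo)&(P[...,2]<zhi)&(P[...,0]>xl)&(P[...,0]<xh)&(P[...,1]>yl)&(P[...,1]<yh)&(c['range_z']>0)
m=comp(.135,.17,.2,.8,.15,.35); B=P[m]; print('rail n',m.sum(),B.min(0),B.max(0))
d=np.linalg.svd(B-B.mean(0),full_matrices=0)[2][0]; print(B.mean(0),d,np.degrees(np.arctan2(d[1],d[0])))
m=comp(.1,.3,.3,.55,.06,.2); print('hang',m.sum(),P[m].min(0),P[m].max(0))
m=comp(.07,.13,.3,.7,-.35,-.15); n,l,st,cc=cv2.connectedComponentsWithStats(m.astype(np.uint8))
for i in range(1,n):
    if st[i,4]>15: Q=P[l==i]; print('holder',st[i],Q.mean(0),Q.min(0),Q.max(0))
a=cv2.resize(px[145:290,160:400][...,::-1],None,fx=3.3,fy=3.3,interpolation=cv2.INTER_CUBIC); cv2.imwrite('pics/topc.png',a)
```

```text
table [ 0.5156 -0.0605  0.0079]
railfar [0.6684 0.201  0.15  ]
railnear [0.3413 0.236  0.148 ]
mark [0.5793 0.2101 0.1568]
disc [0.5582 0.0328 0.0139]
hang [0.425  0.0963 0.1646]
h1 [ 0.5957 -0.3466  0.0993]
h2 [ 0.5423 -0.3414  0.0963]
h3 [ 0.4862 -0.3323  0.0964]
camhead [ 0.5394 -0.1138  0.229 ]
rail n 776 [0.3279 0.1928 0.1359] [0.6848 0.2474 0.1568]
[0.5013 0.2199 0.1484] [-0.9933  0.1155 -0.0015] 173.36507634513572
hang 312 [0.4086 0.0607 0.1028] [0.4494 0.1484 0.1923]
holder [370 167   9  11  72] [ 0.5965 -0.3406  0.0909] [ 0.5865 -0.3499  0.0714] [ 0.6149 -0.3297  0.1033]
holder [369 185  12  11 102] [ 0.5429 -0.3358  0.0912] [ 0.5312 -0.3499  0.0704] [ 0.562  -0.321   0.1036]
holder [367 207  16   8  88] [ 0.4827 -0.3297  0.0941] [ 0.4746 -0.3488  0.0704] [ 0.4927 -0.3105  0.1044]
```

View pics/topc.png

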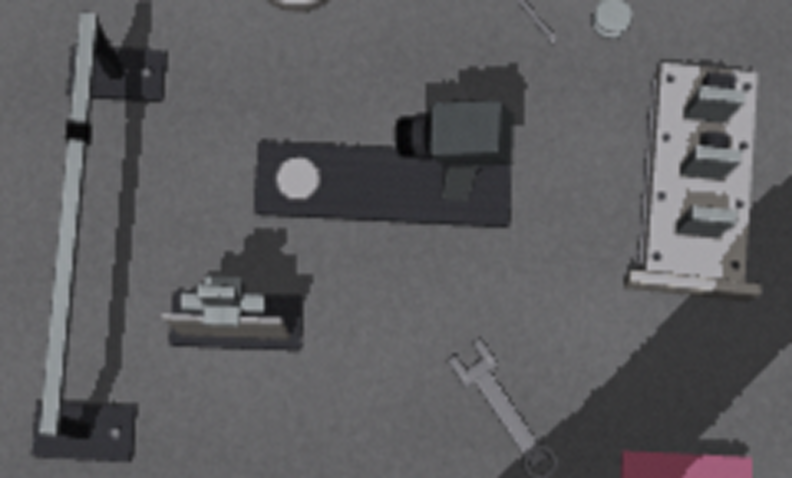

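Run:
```python
from h import *
np.set_printoptions(precision=4,suppress=True)
s=manip.sense(); print(s['t'],s['ee_pos'],Ro.from_quat(s['tcp_rot']).as_matrix(),s['opening'])
c=load('top'); P=cloud(c); c2=load('scene'); P2=cloud(c2)
for n,X in(('top',P),('scene',P2)):
    for zl,zh in((.165,.2),(.132,.15),(.1,.128)):
        m=(X[...,2]>zl)&(X[...,2]<zh)&(X[...,0]>.36)&(X[...,0]<.5)&(X[...,1]>.03)&(X[...,1]<.17)
        Q=X[m]; 
        if len(Q)>5:
            r=cv2.minAreaRect((Q[:,:2]*1000).astype(np.float32)); print(n,zl,len(Q),Q.mean(0),Q.min(0),Q.max(0),r)
```

```text
0.1 [ 0.239  -0.6039  0.2445] [[ 0.9298  0.3679 -0.0007]
 [ 0.3679 -0.9298  0.0016]
 [-0.     -0.0017 -1.    ]] 0.08539558391662785
top 0.165 54 [0.4294 0.0962 0.1846] [0.4239 0.0819 0.1673] [0.4364 0.1108 0.1923] ((430.466552734375, 96.0628662109375), (28.54405403137207, 10.741106033325195), 83.61443328857422)
top 0.132 125 [0.4265 0.0952 0.1372] [0.4086 0.0561 0.1322] [0.4494 0.1441 0.1471] ((430.29339599609375, 98.37698364257812), (88.40819549560547, 39.141910552978516), 82.44483184814453)
top 0.1 68 [0.4213 0.0909 0.1198] [0.4093 0.0483 0.1028] [0.4465 0.1484 0.128 ] ((429.0751953125, 97.93008422851562), (100.26677703857422, 36.15974044799805), 87.89909362792969)
scene 0.165 63 [0.4329 0.0938 0.1784] [0.4249 0.0795 0.1651] [0.44   0.1088 0.192 ] ((433.318603515625, 94.22886657714844), (28.0395565032959, 14.012269973754883), 76.25251770019531)
scene 0.132 72 [0.4361 0.0915 0.1388] [0.4143 0.0477 0.132 ] [0.4544 0.1284 0.1495] ((434.44073486328125, 85.70838928222656), (81.85095977783203, 36.57708740234375), 75.46924591064453)
scene 0.1 170 [0.4315 0.091  0.1166] [0.4052 0.045  0.1   ] [0.4577 0.1469 0.1279] ((432.86468505859375, 93.9351806640625), (100.88675689697266, 47.18088150024414), 82.98512268066406)
```

>>> drive_tool(
  plan=[0,0,40,0,0,30,40,0,15,55,20,0,15,58,0,0,18,58,0,0,18,58,0,0,18,58,0,0,18,58,0,0,18,58,0,0,18,58,0,0],
)

```text
t: 1.35
ee_pos: [0.3773, -0.1115, 0.3454]
tcp_rot: [0.982, 0.187, 0.0, 0.0]
wrist_force: [1.5, 0.0, -0.0]
opening: 0.0851
```

>>> drive_tool(
  plan=[8,30,0,10,8,40,0,10,8,40,0,10,8,40,0,10,8,20,-10,10,8,10,-20,10,0,0,0,0,0,0,0,0],
)

```text
t: 2.35
ee_pos: [0.425, 0.066, 0.3156]
tcp_rot: [0.758, 0.652, -0.0, 0.0]
wrist_force: [-0.2, -0.2, -0.4]
opening: 0.0853
```

Run:
```python
from h import *
np.set_printoptions(precision=4,suppress=True)
c=cap('wrist'); save(c,'w1',scale=1.42); s=c['s']; print(s['ee_pos'],Ro.from_quat(s['tcp_rot']).as_matrix()[:,1],s['joints'],c['fx'],c['mount'])
```

```text
[0.425  0.066  0.3156] [ 0.9887 -0.1498 -0.0003] [ 0.1653  0.2484 -0.4788  1.9831  0.1408  0.9422 -0.5346] 325.19226210127806 [[-0.0004 -0.9608 -0.2772  0.0684]
 [ 1.     -0.0003 -0.0003 -0.0001]
 [ 0.0002 -0.2772  0.9608 -0.1292]
 [ 0.      0.      0.      1.    ]]
```

View pics/w1.png

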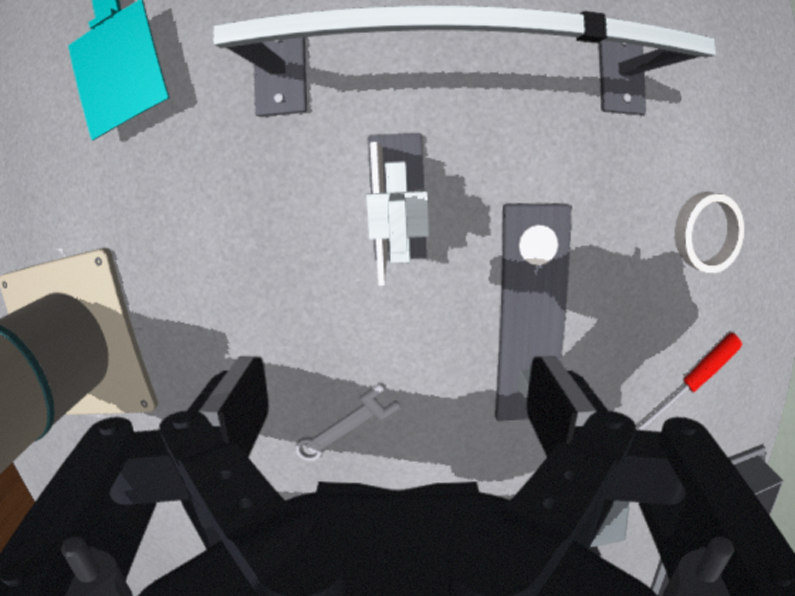

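Run:
```python
from h import *
np.set_printoptions(precision=4,suppress=True)
c=load('wrist'); P=cloud(c)
reg=(P[...,0]>.36)&(P[...,0]<.5)&(P[...,1]>.02)&(P[...,1]<.17)&(c['range_z']>0)
m=reg&(P[...,2]>.17); Q=P[m]; print('z max',np.percentile(Q[:,2],[5,50,95]))
top=reg&(P[...,2]>np.percentile(Q[:,2],95)-.006); Q=P[top]; r=cv2.minAreaRect((Q[:,:2]*1000).astype(np.float32)); print('tabtop',r,Q.mean(0)); 
sad=reg&(P[...,2]>.128)&(P[...,2]<.148); r=cv2.minAreaRect((P[sad][:,:2]*1000).astype(np.float32)); print('saddle',r,np.percentile(P[sad][:,2],[5,50,95]))
vv,uu=np.nonzero(top); uc,vc=uu.mean(),vv.mean(); print('wrist px',uc,vc)
t=load('top');T=cloud(t); mt=(T[...,0]>.36)&(T[...,0]<.5)&(T[...,1]>.02)&(T[...,1]<.17)&(T[...,2]>.18); vt,ut=np.nonzero(mt)
print('tri',tri(*ray(c,uc,vc),*ray(t,ut.mean(),vt.mean())), 'px',ut.mean(),vt.mean())
# rail
b=(P[...,2]>.14)&(P[...,2]<.162)&(P[...,1]>.17)&(P[...,1]<.3)&(P[...,0]>.25)&(P[...,0]<.75)
B=P[b]; d=np.linalg.svd(B-B.mean(0),full_matrices=0)[2][0]; d*=np.sign(d[0]); print('rail',B.mean(0),d,np.degrees(np.arctan2(d[1],d[0])),B[:,0].min(),B[:,0].max(),np.percentile(B[:,2],[10,50,90]))
dark=b&(c['pixels'].max(-1)<60); print('mark',dark.sum(),P[dark].mean(0),np.ptp(P[dark],0))
w=(c['pixels'].min(-1)>190)&(abs(P[...,0]-.558)<.04)&(abs(P[...,1]-.033)<.04); print('disc',w.sum(),P[w].mean(0),np.ptp(P[w],0))
Xt=T; w=(t['pixels'].min(-1)>140)&(abs(T[...,0]-.558)<.04)&(abs(T[...,1]-.033)<.04); print('disc top',w.sum(),T[w].mean(0),np.ptp(T[w],0))
bt=(T[...,2]>.14)&(T[...,2]<.165)&(T[...,1]>.17)&(T[...,1]<.3)&(T[...,0]>.25)&(T[...,0]<.75); dk=bt&(t['pixels'].max(-1)<60)
print('mark top',dk.sum(),T[dk].mean(0)); v1,u1=np.nonzero(dark);v2,u2=np.nonzero(dk)
print('mark tri',tri(*ray(c,u1.mean(),v1.mean()),*ray(t,u2.mean(),v2.mean())))
```

```text
z max [0.3352 0.3886 0.4064]
tabtop ((427.4884948730469, 73.08222198486328), (25.01554298400879, 137.6864013671875), 81.12690734863281) [0.4275 0.0771 0.4043]
saddle ((429.0738525390625, 93.81716918945312), (99.48348236083984, 39.714847564697266), 84.17184448242188) [0.1298 0.1378 0.1398]
wrist px 283.15767967310313 399.97908821408544
tri (array([0.4121, 0.0721, 0.3904]), np.float64(0.029245469431506237)) px 224.97826086956522 233.04347826086956
rail [0.4929 0.2178 0.1496] [ 0.9933 -0.1159  0.0008] -6.657791635662896 0.32647839983266286 0.6844869727237554 [0.1461 0.1503 0.1516]
mark 287 [0.5788 0.2071 0.1512] [0.0174 0.0188 0.014 ]
disc 541 [0.5591 0.0316 0.0147] [0.0394 0.0355 0.0063]
disc top 113 [0.5598 0.0337 0.0134] [0.0358 0.0348 0.0129]
mark top 77 [0.5424 0.2122 0.1474]
mark tri (array([0.5041, 0.1756, 0.3021]), np.float64(0.012564096172808214))
```

Run:
```python
from h import *
np.set_printoptions(precision=4,suppress=True)
c=load('wrist'); P=cloud(c); t=load('top');T=cloud(t)
def reg(P): return (P[...,0]>.36)&(P[...,0]<.5)&(P[...,1]>.02)&(P[...,1]<.17)&(P[...,2]<.22)
ps=[]
for X,cc in((P,c),(T,t)):
    m=reg(X)&(X[...,2]>.183); Q=X[m]; r=cv2.minAreaRect((Q[:,:2]*1000).astype(np.float32)); print(m.sum(),r,Q.mean(0)); v,u=np.nonzero(m); ps.append(ray(cc,u.mean(),v.mean()))
print('tab top tri',tri(*ps[0],*ps[1]))
ps=[]
for X,cc in((P,c),(T,t)):
    b=(abs(X[...,2]-.15)<.008)&(abs(X[...,1]-.208)<.012)&(abs(X[...,0]-.578)<.03); d=b&(cc['pixels'].max(-1)<50); v,u=np.nonzero(d); print(d.sum(),X[d].mean(0),np.ptp(X[d],0)); ps.append(ray(cc,u.mean(),v.mean()))
print('mark tri',tri(*ps[0],*ps[1]))
```

```text
466 ((429.10516357421875, 93.60491180419922), (30.242542266845703, 9.897177696228027), 84.20709228515625) [0.4291 0.0941 0.1886]
40 ((430.54913330078125, 96.56556701660156), (27.802305221557617, 9.435375213623047), 79.89727783203125) [0.4302 0.0967 0.1872]
tab top tri (array([0.429 , 0.0955, 0.1966]), np.float64(0.0007198953330239095))
267 [0.579  0.2071 0.1516] [0.0171 0.0179 0.0125]
37 [0.5804 0.2108 0.1512] [0.0152 0.0175 0.01  ]
mark tri (array([0.5831, 0.2109, 0.1426]), np.float64(0.0031876561904697373))
```

>>> drive_tool(
  plan=[4,28,0,3,0,0,-40,0,0,0,-40,0,0,0,-40,0,0,0,-20,0,0,0,-10,0,0,0,0,0,0,0,0,0],
  fingers=60,
)

```text
t: 3.4
ee_pos: [0.4299, 0.0947, 0.1663]
tcp_rot: [0.74, 0.673, 0.001, 0.001]
wrist_force: [-0.2, 0.4, -0.0]
opening: 0.0599
```

>>> drive_tool(
  plan=[0,0,0,0,0,0,0,0,0,0,0,0,0,0,0,0,0,0,0,0,0,0,0,0],
  fingers=0,
)

```text
t: 4.15
ee_pos: [0.4295, 0.0946, 0.1657]
tcp_rot: [0.74, 0.673, 0.0, 0.0]
wrist_force: [-0.3, 0.1, 5.1]
opening: 0.0093
```

Run:
```python
from h import *
np.set_printoptions(precision=4,suppress=True)
c=load('wrist'); P=cloud(c); t=load('top');T=cloud(t)
for X in(P,T):
    b=(abs(X[...,2]-.151)<.0045)&(abs(X[...,1]-(.2178-.1167*(X[...,0]-.4929)))<.02)&(X[...,0]<.75)&(X[...,0]>.3)
    Q=X[b]; r=cv2.minAreaRect((Q[:,:2]*1000).astype(np.float32)); print(b.sum(),r)
    a=np.radians(-6.65); e=np.array([np.cos(a),np.sin(a)]); n=np.array([-e[1],e[0]])
    print(np.percentile(Q[:,:2]@n,[1,10,50,90,99]),np.percentile(Q[:,:2]@e,[.2,99.8]), np.array([.579,.2085])@e)
```

```text
5155 ((505.7052307128906, 217.4464111328125), (18.748472213745117, 359.53790283203125), 83.51612091064453)
[0.2671 0.2682 0.274  0.28   0.2818] [0.2986 0.6553] 0.5509594061909973
607 ((506.17828369140625, 219.34103393554688), (18.120708465576172, 358.8388977050781), 83.67080688476562)
[0.27   0.2714 0.2771 0.2829 0.2848] [0.2982 0.6562] 0.5509594061909973
```

>>> drive_tool(
  plan=[0,0,20,0,0,0,30,0,0,0,40,0,0,0,40,0,0,0,30,0,0,0,0,0],
)

```text
t: 4.9
ee_pos: [0.43, 0.0949, 0.3267]
tcp_rot: [0.74, 0.673, 0.002, 0.001]
wrist_force: [0.5, 0.8, -2.8]
opening: 0.0093
```

>>> drive_tool(
  plan=[-3,10,0,9.9,-3,14,0,9.9,-3,16,0,9.9,-4,18,0,9.9,-4,18,0,9.9,-4,18,0,9.9,-4,16,0,9.9,-4,14,0,9.9,-1,8,0,9.9,0,0,0,0],
)

```text
t: 6.15
ee_pos: [0.3983, 0.2265, 0.3238]
tcp_rot: [0.055, 0.998, -0.0, -0.002]
wrist_force: [0.2, 0.3, -1.9]
opening: 0.0096
```

Run:
```python
from h import *
np.set_printoptions(precision=4,suppress=True)
c=cap('wrist'); save(c,'w2',scale=1.42); P=cloud(c); print(c['s']['ee_pos'],c['s']['joints'])
a=np.radians(-6.65); e=np.array([np.cos(a),np.sin(a)]); n=np.array([-e[1],e[0]])
b=(abs(P[...,2]-.151)<.0045)&(abs(P[...,1]-(.2178-.1167*(P[...,0]-.4929)))<.025)&(P[...,0]<.75)&(P[...,0]>.3)
Q=P[b];print(b.sum(),np.percentile(Q[:,:2]@n,[1,10,50,90,99]),np.percentile(Q[:,:2]@e,[.2,99.8]),cv2.minAreaRect((Q[:,:2]*1000).astype(np.float32)))
d=b&(c['pixels'].max(-1)<50); print('mark e',(P[d][:,:2]@e).mean(),np.ptp(P[d][:,:2]@e))
```

```text
[0.3983 0.2265 0.3238] [ 0.0978  0.3661 -0.9119  1.898   0.332   1.0406  0.5063]
1791 [0.2669 0.2691 0.2746 0.2802 0.2819] [0.2972 0.5623] ((458.9234619140625, 222.43197631835938), (17.585599899291992, 265.8171081542969), 83.52704620361328)
mark e 0.5505738478684273 0.015534957148097939
```

View pics/w2.png

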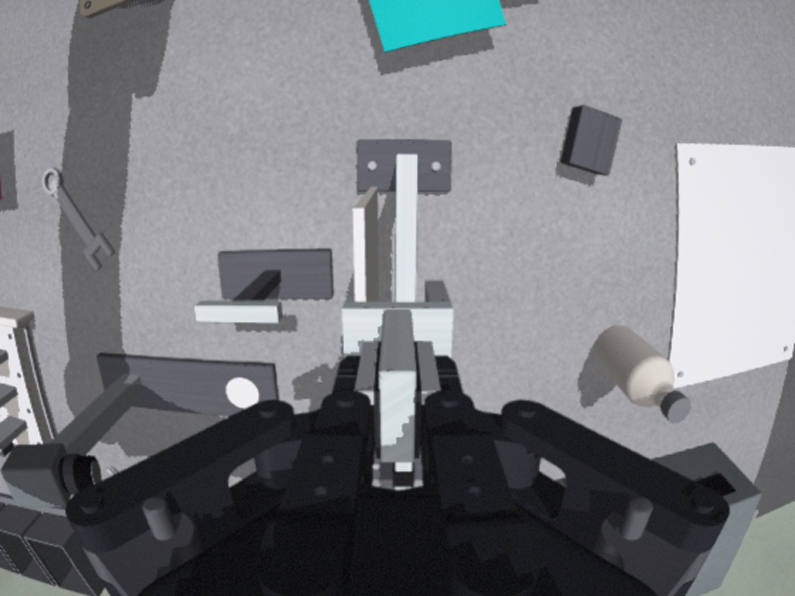

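>>> drive_tool(
  plan=[0,4,0,-0.3,0,0,0,0,0,0,-40,0,0,0,-40,0,0,0,-30,0,0,0,-10,0,0,0,-5,0,0,0,0,0,0,0,0,0],
)

```text
t: 7.32
ee_pos: [0.3998, 0.231, 0.2012]
tcp_rot: [0.058, 0.998, 0.0, 0.001]
wrist_force: [-0.5, 0.8, -1.3]
opening: 0.0092
```

>>> drive_tool(
  plan=[0,0,-5,0,0,0,-5,0,0,0,-3,0,0,0,-2,0,0,0,0,0,0,0,0,0],
)

```text
t: 8.07
ee_pos: [0.3991, 0.2306, 0.1857]
tcp_rot: [0.058, 0.998, -0.0, 0.0]
wrist_force: [-1.8, -0.8, 5.2]
opening: 0.0095
```

>>> drive_tool(
  plan=[9.9,-1.2,0,0,19.9,-2.3,0,0,19.9,-2.3,0,0,19.9,-2.3,0,0,19.9,-2.3,0,0,19.9,-2.3,0,0,19.9,-2.3,0,0,19.9,-2.3,0,0,9.9,-1.2,0,0,0,0,0,0],
)

```text
t: 9.32
ee_pos: [0.5582, 0.2131, 0.1858]
tcp_rot: [0.058, 0.998, 0.001, -0.0]
wrist_force: [-2.8, -0.2, 4.5]
opening: 0.0091
```

Run:
```python
from h import *
np.set_printoptions(precision=4,suppress=True)
s=manip.sense(); a=np.radians(-6.65); e=np.array([np.cos(a),np.sin(a)]);n=np.array([-e[1],e[0]]); print(s['ee_pos'],s['ee_pos'][:2]@e,s['ee_pos'][:2]@n,s['wrist_force'])
for k in('scene','top'):
    c=cap(k); X=cloud(c); m=(abs(X[...,0]-.565)<.09)&(abs(X[...,1]-.21)<.05)&(X[...,2]>.153)&(X[...,2]<.164); Q=X[m]
    print(k,len(Q),np.percentile(Q[:,:2]@e,[2,50,98]),np.percentile(Q[:,:2]@n,[2,98]))
c=load('scene'); save(c,'s2',(280,140,440,260),5)
```

```text
[0.5582 0.2131 0.1858] 0.52980954138398 0.27635524237592407 [-2.8038 -0.1879  4.4967]
scene 64 [0.5144 0.5349 0.5623] [0.2548 0.2941]
top 46 [0.4779 0.517  0.5261] [0.2579 0.2956]
```

View pics/s2.png

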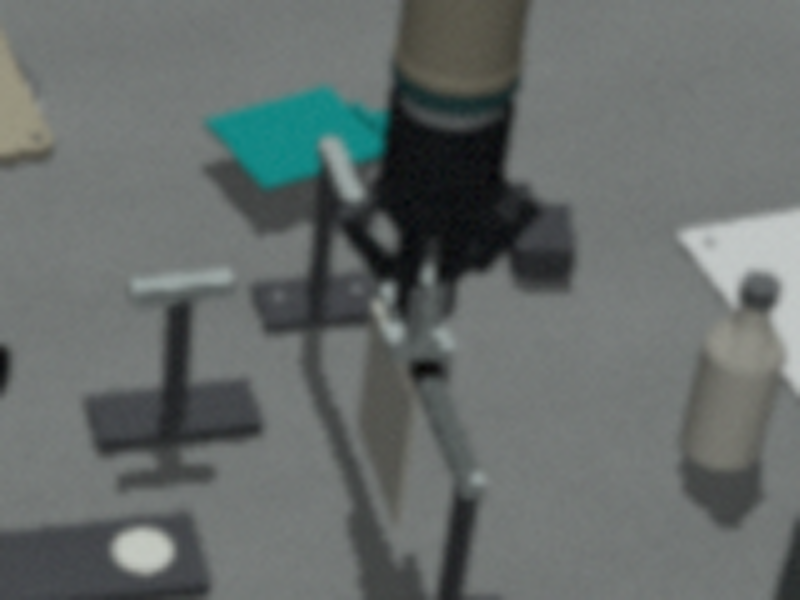

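>>> drive_tool(
  plan=[9.9,-1.2,0,0,10.1,-1.2,0,0,0,0,0,0,0,0,0,0],
)

```text
t: 9.93
ee_pos: [0.578, 0.2106, 0.1858]
tcp_rot: [0.057, 0.998, 0.001, -0.0]
wrist_force: [-2.9, 0.2, 4.9]
opening: 0.0092
```

Run:
```python
from h import *
np.set_printoptions(precision=4,suppress=True)
c=cap('wrist'); s=c['s']; a=np.radians(-6.65); e=np.array([np.cos(a),np.sin(a)]);n=np.array([-e[1],e[0]]); print(s['ee_pos'],s['ee_pos'][:2]@e,s['ee_pos'][:2]@n,s['wrist_force'])
save(c,'w3',(180,120,380,270),4)
X=cloud(c)
m=(abs(X[...,0]-.579)<.09)&(abs(X[...,1]-.21)<.05)&(X[...,2]>.153)&(X[...,2]<.164); Q=X[m]
print(len(Q),np.percentile(Q[:,:2]@e,[0,2,50,98,100]),np.percentile(Q[:,:2]@n,[2,98]),np.median(Q[:,2]))
```

```text
[0.578  0.2106 0.1858] 0.5497130830997309 0.2760889502145802 [-2.8999  0.2363  4.8948]
1892 [0.5326 0.5329 0.5388 0.5513 0.553 ] [0.2549 0.2937] 0.15853299897404546
```

View pics/w3.png

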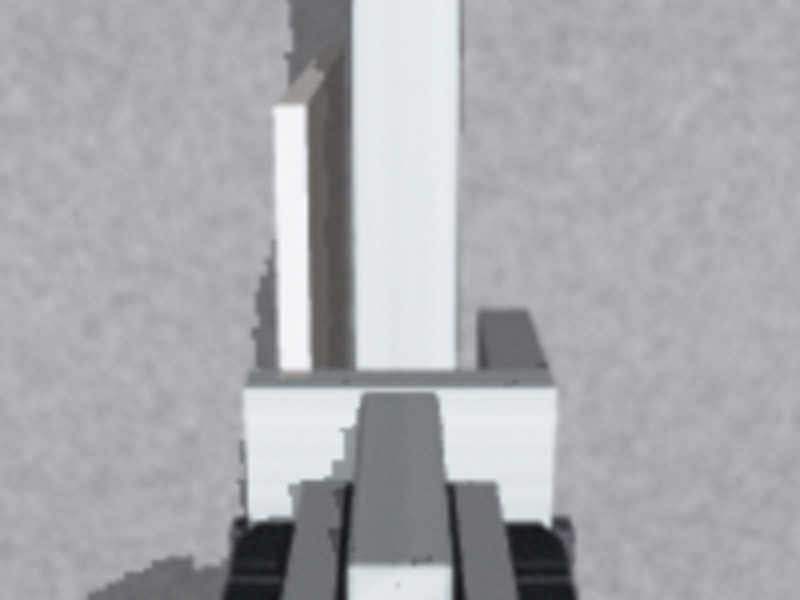

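Run:
```python
from h import *
np.set_printoptions(precision=4,suppress=True)
c=load('wrist'); X=cloud(c); a=np.radians(-6.65); e=np.array([np.cos(a),np.sin(a)]);n=np.array([-e[1],e[0]])
E_=X[...,:2]@e; N=X[...,:2]@n
for lo,hi in((.150,.153),(.153,.156),(.1575,.16)):
    m=(abs(E_-.54)<.03)&(abs(N-.2745)<.02)&(X[...,2]>lo)&(X[...,2]<hi)&(E_>.52); print(lo,m.sum(),np.percentile(E_[m],[1,10,50]))
m=(abs(N-.2605)<.005)&(X[...,2]>.135)&(X[...,2]<.155)&(E_<.54)&(E_>.45); print('plate end',np.percentile(E_[m],[0,1,5]),m.sum())
```

```text
0.15 815 [0.5201 0.5215 0.5276]
0.153 139 [0.5327 0.5329 0.5332]
0.1575 1563 [0.5329 0.534  0.5402]
plate end [0.498  0.4981 0.4986] 714
```

>>> drive_tool(
  plan=[2.2,-0.3,0,0,0,0,0,0,0,0,0,0],
)

```text
t: 10.35
ee_pos: [0.5786, 0.2105, 0.1858]
tcp_rot: [0.057, 0.998, 0.0, -0.002]
wrist_force: [-6.9, 0.8, 7.2]
opening: 0.0091
```

>>> drive_tool(
  plan=[0,0,0,0,0,0,0,0,0,0,0,0,0,0,0,0],
  fingers=40,
)

```text
t: 10.85
ee_pos: [0.5807, 0.2092, 0.1852]
tcp_rot: [0.058, 0.998, -0.0, 0.0]
wrist_force: [0.8, 0.3, 0.1]
opening: 0.0398
```

>>> drive_tool(
  plan=[0,0,20,0,0,0,40,0,0,0,50,0,0,0,30,0,0,0,0,0],
)

```text
t: 11.48
ee_pos: [0.5816, 0.2108, 0.3296]
tcp_rot: [0.058, 0.998, 0.002, 0.003]
wrist_force: [-0.7, -0.1, -0.6]
opening: 0.0401
```

Run:
```python
from h import *
np.set_printoptions(precision=4,suppress=True)
c=cap('wrist'); X=cloud(c); a=np.radians(-6.65); e=np.array([np.cos(a),np.sin(a)]);n=np.array([-e[1],e[0]]); s=c['s'];print(s['ee_pos'],s['wrist_force'],s['t'])
E_=X[...,:2]@e; N=X[...,:2]@n
m=(abs(E_-.55)<.07)&(abs(N-.2745)<.023)&(X[...,2]>.156)&(X[...,2]<.16); print(m.sum(),np.percentile(E_[m],[1,5,50,95,99]),cv2.minAreaRect((X[m][:,:2]*1000).astype(np.float32)))
m=(abs(E_-.55)<.07)&(abs(N-.2745)<.023)&(X[...,2]>.19)&(X[...,2]<.21); print('tab',m.sum(),cv2.minAreaRect((X[m][:,:2]*1000).astype(np.float32)) if m.sum()>10 else '',X[m].mean(0)[:2]@e,X[m].mean(0)[:2]@n)
for k in('top',):
    c=cap(k);X=cloud(c);E_=X[...,:2]@e; N=X[...,:2]@n
    for lo,hi in((.155,.162),(.197,.215)):
        m=(abs(E_-.55)<.07)&(abs(N-.2745)<.03)&(X[...,2]>lo)&(X[...,2]<hi); print(k,m.sum(),np.percentile(E_[m],[2,50,98]))
```

```text
[0.5816 0.2108 0.3296] [-0.6694 -0.0972 -0.6483] 11.475
927 [0.5338 0.5348 0.5482 0.5629 0.564 ] ((576.8037719726562, 208.54393005371094), (39.68045425415039, 31.03458023071289), 83.55178833007812)
tab 497 ((576.351806640625, 208.59214782714844), (9.804075241088867, 30.22943115234375), 83.08586120605469) 0.546203912754103 0.27412515044971875
top 15 [0.535  0.5389 0.549 ]
top 1 [0.5347 0.5347 0.5347]
```

>>> drive_tool(
  plan=[5,-40,10,0,10,-55,10,0,10,-58,0,0,10,-58,0,0,10,-58,0,0,10,-58,0,0,10,-58,0,0,10,-58,0,0,15,-55,0,0,10,-45,0,0],
  fingers=70,
)

```text
t: 12.82
ee_pos: [0.6798, -0.3365, 0.3434]
tcp_rot: [0.058, 0.998, 0.0, -0.001]
wrist_force: [0.6, 0.8, -0.2]
opening: 0.0702
```

>>> drive_tool(
  plan=[0,0,0,0,0,0,0,0],
)

```text
t: 13.08
ee_pos: [0.6802, -0.3324, 0.3439]
tcp_rot: [0.057, 0.998, 0.001, -0.001]
wrist_force: [-0.6, 0.8, 0.6]
opening: 0.0703
```

Run:
```python
from h import *
np.set_printoptions(precision=4,suppress=True)
c=cap('wrist'); s=c['s'];print(s['ee_pos'],s['joints'],s['t'])
save(c,'w4',(80,0,480,300),2); X=cloud(c)
m=(X[...,2]>.084)&(X[...,2]<.106)&(abs(X[...,0]-.55)<.1)&(abs(X[...,1]+.335)<.05); k,l,st,cc=cv2.connectedComponentsWithStats(m.astype(np.uint8))
for i in range(1,k):
    if st[i,4]>60: Q=X[l==i]; print(st[i],cv2.minAreaRect((Q[:,:2]*1000).astype(np.float32)),np.percentile(Q[:,2],[50,95]))
a=np.radians(-6.65); e=np.array([np.cos(a),np.sin(a)]);n=np.array([-e[1],e[0]])
for k in('top','scene'):
    c=cap(k);X=cloud(c);E_=X[...,:2]@e; N=X[...,:2]@n
    for lo,hi in((.155,.164),(.197,.212)):
        m=(abs(E_-.55)<.07)&(abs(N-.2745)<.03)&(X[...,2]>lo)&(X[...,2]<hi); print(k,m.sum(),np.percentile(E_[m],[2,50,98]),np.percentile(N[m],[2,50,98]))
```

```text
[ 0.6802 -0.3324  0.3439] [ 0.7175  0.8309 -0.7669  0.9793  0.5374  1.5075  1.5589] 13.075
[242   0  35  15 460] ((483.5763244628906, -335.1324157714844), (39.48899841308594, 13.25642204284668), 80.52182006835938) [0.1002 0.1019]
[239  45  35  27 711] ((546.0797729492188, -345.6731872558594), (38.792320251464844, 29.2171688079834), 82.11096954345703) [0.0981 0.1017]
[236  91  36  26 677] ((599.5144653320312, -355.5730895996094), (39.9031982421875, 28.0474853515625), 78.72844696044922) [0.0994 0.1017]
top 82 [0.5341 0.5452 0.5639] [0.2573 0.2692 0.2967]
top 53 [0.5343 0.5479 0.5629] [0.2718 0.2756 0.2818]
scene 50 [0.5355 0.5543 0.5667] [0.2555 0.2698 0.2929]
scene 30 [0.5387 0.552  0.5668] [0.2697 0.2736 0.2797]
```

View pics/w4.png

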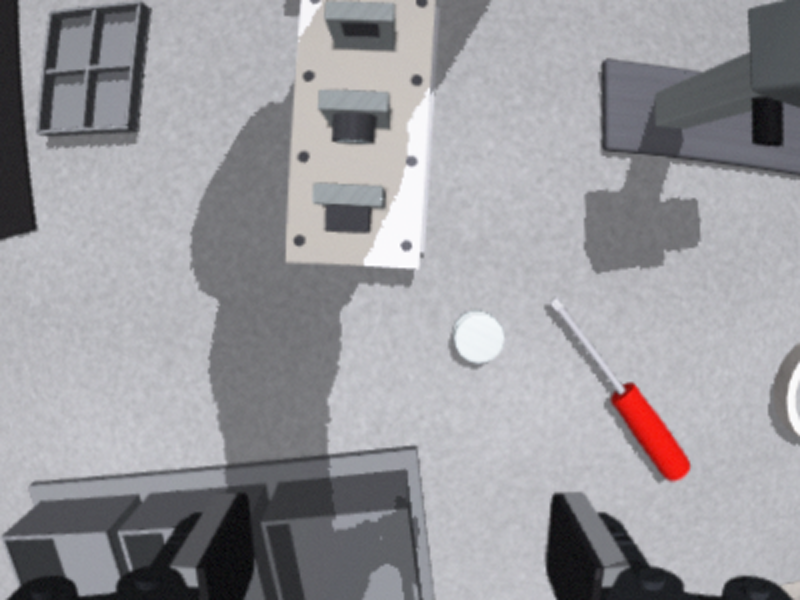

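Run:
```python
from h import *
np.set_printoptions(precision=4,suppress=True)
a=np.radians(-6.65); e=np.array([np.cos(a),np.sin(a)]);n=np.array([-e[1],e[0]])
for k in('top','scene'):
    c=load(k); im=cv2.imread(f'pics/{k}0.png')
    H,W=im.shape[:2]; sx=W/560; sy=H/420
    p=c['R']@np.array([.58,.209,.15])+c['t']; u=p[0]/p[2]*c['fx']+c['cx'];v=p[1]/p[2]*c['fy']+c['cy']
    # samples along bar-top midline, brightness profile
    es=np.arange(.52,.585,.001); pr=[]
    for nn in(.2725,.2745,.2765):
        for q in es:
            X=np.r_[q*e+nn*n,.150]; p=c['R']@X+c['t']; u=p[0]/p[2]*c['fx']+c['cx'];v=p[1]/p[2]*c['fy']+c['cy']
            U=(u+.5)*sx-.5;V=(v+.5)*sy-.5
            pr.append(cv2.getRectSubPix(im,(1,1),(U,V)).mean())
    pr=np.array(pr).reshape(3,-1).mean(0); w=np.clip(np.percentile(pr,85)-pr-15,0,None); w[abs(es-.552)>.016]=0
    print(k,'mark e',(w*es).sum()/w.sum(),pr[::4].round())
c=load('wrist');X=cloud(c)
for lo in(.095,.098,.1):
  m=(X[...,2]>lo)&(X[...,2]<.106)&(abs(X[...,0]-.55)<.1)&(abs(X[...,1]+.335)<.05); k,l,st,cc=cv2.connectedComponentsWithStats(m.astype(np.uint8))
  for i in range(1,k):
    if st[i,4]>60: Q=X[l==i]; print(lo,st[i,4],cv2.minAreaRect((Q[:,:2]*1000).astype(np.float32)),np.median(Q[:,2]))
m=(abs(X[...,2]-.035)<.004)&(abs(X[...,0]-.55)<.13)&(abs(X[...,1]+.335)<.07);print('tray',cv2.minAreaRect((X[m][:,:2]*1000).astype(np.float32)),np.median(X[m][:,2]))
```

```text
top mark e 0.5515929506690062 [148. 151. 147. 144. 140. 137.  68.  10.  11.  17.  86. 141. 139. 137.
 138. 142. 147.]
scene mark e 0.5512108109595828 [155. 154. 155. 155. 148. 125.  85.  40.  29.  54. 101. 141. 153. 154.
 153. 152. 152.]
0.095 365 ((483.4485168457031, -335.123291015625), (39.40964126586914, 13.140909194946289), 81.07942962646484) 0.10053027688918381
0.095 367 ((537.7186279296875, -344.5145568847656), (38.898983001708984, 12.433856010437012), 81.45841217041016) 0.10062794636000627
0.095 371 ((591.6383666992188, -354.06903076171875), (39.780120849609375, 12.024234771728516), 78.6541976928711) 0.10065738386093104
0.098 342 ((483.3981628417969, -335.09259033203125), (39.549678802490234, 12.779155731201172), 80.07652282714844) 0.10058228714613925
0.098 357 ((537.75146484375, -344.5191650390625), (38.792320251464844, 12.401488304138184), 82.11096954345703) 0.10064110066389562
0.098 366 ((591.6031494140625, -354.1538391113281), (39.60362243652344, 11.997628211975098), 78.60356903076172) 0.10068490731001373
0.1 263 ((483.46588134765625, -334.83599853515625), (38.85072708129883, 12.571885108947754), 79.1246566772461) 0.10082067657513233
0.1 278 ((537.872802734375, -344.53717041015625), (38.872718811035156, 12.130810737609863), 81.62076568603516) 0.10089070968495968
0.1 283 ((591.6380004882812, -354.160400390625), (39.581939697265625, 11.715814590454102), 78.70845794677734) 0.10091749898346924
tray ((543.9629516601562, -345.67950439453125), (91.04337310791016, 187.13421630859375), 80.11949920654297) 0.0357148293723987
```

>>> drive_tool(
  plan=[-45,-4,0,-1.4,-50,-4,0,-1,-46,-3,-20,-1,0,0,-50,0,0,0,-50,0,0,0,-50,0,0,0,-30,0,0,0,0,0,0,0,0,0],
)

```text
t: 14.35
ee_pos: [0.5407, -0.3442, 0.1471]
tcp_rot: [0.087, 0.996, -0.0, 0.001]
wrist_force: [-0.6, -0.2, 0.2]
opening: 0.0701
```

Run:
```python
from h import *
np.set_printoptions(precision=4,suppress=True)
c=cap('wrist'); s=c['s'];print(s['ee_pos'],s['joints'],s['t'],Ro.from_quat(s['tcp_rot']).as_euler('zyx',degrees=True)); X=cloud(c)
m=(X[...,2]>.092)&(X[...,2]<.106)&(abs(X[...,0]-.54)<.1)&(abs(X[...,1]+.34)<.035); k,l,st,cc=cv2.connectedComponentsWithStats(m.astype(np.uint8))
for i in range(1,k):
    if st[i,4]>60: Q=X[l==i]; print(st[i],cv2.minAreaRect((Q[:,:2]*1000).astype(np.float32)),np.median(Q[:,2]))
save(c,'w5',scale=1.42)
```

```text
[ 0.5407 -0.3442  0.1471] [ 0.9257  0.8226 -0.7096  1.6234  0.6346  0.9362  1.3837] 14.35 [-170.0372    0.1313  179.9527]
[ 246  120   74   23 1654] ((483.3013916015625, -334.37548828125), (39.72850799560547, 12.145872116088867), 79.84049987792969) 0.10056825975386718
[ 248  213   69   44 1953] ((545.3850708007812, -345.3363952636719), (39.71151351928711, 28.809757232666016), 80.1173324584961) 0.10012639677029996
[ 252  291   61   35 1751] ((598.7998657226562, -354.8104248046875), (39.462425231933594, 29.080379486083984), 80.14266967773438) 0.0993259837261266
```

View pics/w5.png

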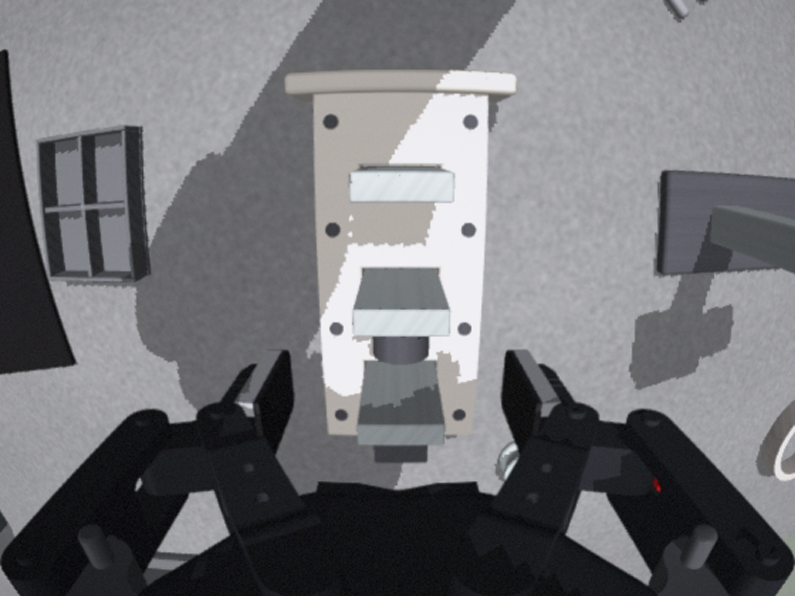

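>>> drive_tool(
  plan=[-2,0,-30,0,0,0,-25,0,0,0,-8,0,0,0,-3,0,0,0,0,0,0,0,0,0],
)

```text
t: 15.15
ee_pos: [0.5381, -0.3449, 0.0803]
tcp_rot: [0.087, 0.996, -0.0, 0.001]
wrist_force: [0.4, -1.3, 0.0]
opening: 0.0699
```

>>> drive_tool(
  plan=[0,0,0,0,0,0,0,0,0,0,0,0,0,0,0,0,0,0,0,0],
  fingers=20,
)

```text
t: 15.78
ee_pos: [0.5378, -0.3445, 0.0798]
tcp_rot: [0.087, 0.996, -0.0, 0.0]
wrist_force: [-1.5, 1.1, 5.1]
opening: 0.0391
```

>>> drive_tool(
  plan=[0,0,6,0,0,0,6,0,0,0,4,0,0,0,0,0,0,0,0,0],
)

```text
t: 16.4
ee_pos: [0.5373, -0.3447, 0.0952]
tcp_rot: [0.087, 0.996, -0.0, -0.0]
wrist_force: [-0.5, 0.7, -1.1]
opening: 0.0391
```

>>> drive_tool(
  plan=[0,0,1.5,0,-4.9,0.9,0,0,-4.9,0.9,0,0,-4.9,0.9,0,0,-4.9,0.9,0,0,-4.9,0.8,0,0,0,0,0,0],
)

```text
t: 17.27
ee_pos: [0.5176, -0.3398, 0.0981]
tcp_rot: [0.087, 0.996, 0.0, 0.005]
wrist_force: [8.0, -0.7, -2.7]
opening: 0.0393
```

```bash
cat > tilt.py <<'E'
from h import *
np.set_printoptions(precision=4,suppress=True)
def tilt(c):
    s=c['s']; X=cloud(c); R=Ro.from_quat(s['tcp_rot']).as_matrix()
    L=(X-s['ee_pos'])@R   # tool frame
    # holder: within +-14mm in tool y, near TCP
    m=(abs(L[...,1])<.017)&(L[...,2]>-.03)&(L[...,2]<.055)&(abs(L[...,0])<.045)
    Q=L[m]; print(m.sum(),'tool-frame x',np.percentile(Q[:,0],[1,50,99]),'z',np.percentile(Q[:,2],[1,50,99]))
    # ransac planes
    rng=np.random.default_rng(0); rest=Q
    for k in range(3):
        if len(rest)<100: break
        best=None
        for _ in range(300):
            a=rest[rng.choice(len(rest),3,False)]; nn=np.cross(a[1]-a[0],a[2]-a[0]); 
            if np.linalg.norm(nn)<1e-7: continue
            nn/=np.linalg.norm(nn); i=abs((rest-a[0])@nn)<.0012
            if best is None or i.sum()>best.sum(): best=i
        B=rest[best]; nn=np.linalg.svd(B-B.mean(0),full_matrices=0)[2][2]; nn*=-np.sign(nn[2]) 
        print('plane',len(B),'n tool',nn,'angle from tool axis',np.degrees(np.arctan2(nn[0],-nn[2])),'centre',B.mean(0)); rest=rest[~best]
if __name__=='__main__':
    c=cap('wrist'); s=c['s']; print(s['ee_pos'],s['wrist_force'],s['t']); tilt(c)
E
python3 tilt.py
```

```text
[ 0.5176 -0.3398  0.0981] [ 8.0474 -0.6582 -2.7123] 17.275
10321 tool-frame x [-0.0213  0.0047  0.0414] z [-0.0219 -0.0033  0.0523]
plane 3029 n tool [ 0.4243 -0.0051 -0.9055] angle from tool axis 25.106932302059906 centre [ 0.0136 -0.0003 -0.0146]
plane 2414 n tool [-0.9727  0.0003 -0.232 ] angle from tool axis -76.58695809859258 centre [ 0.0002 -0.0001  0.0099]
plane 1891 n tool [ 0.2798 -0.0415 -0.9592] angle from tool axis 16.262273491053854 centre [ 0.0143 -0.0008 -0.0081]
```

>>> drive_tool(
  plan=[-3.9,0.7,0,0,-3.9,0.7,0,0,0,0,0,0,0,0,0,0],
)

```text
t: 17.82
ee_pos: [0.5104, -0.3386, 0.0984]
tcp_rot: [0.087, 0.996, 0.0, 0.006]
wrist_force: [8.4, -1.1, -2.3]
opening: 0.0392
```

```bash
python3 tilt.py
```

```text
[ 0.5104 -0.3386  0.0984] [ 8.4012 -1.0852 -2.3213] 17.825
9952 tool-frame x [-0.0213  0.0053  0.0339] z [-0.0218 -0.0031  0.0519]
plane 2873 n tool [ 0.5033 -0.0173 -0.864 ] angle from tool axis 30.220467426960415 centre [ 0.0109 -0.0002 -0.0146]
plane 2035 n tool [ 0.3304 -0.0086 -0.9438] angle from tool axis 19.295445826306796 centre [ 0.0114 -0.0004 -0.0074]
plane 1855 n tool [ 0.9999  0.0017 -0.0112] angle from tool axis 89.35657735807163 centre [ 0.0335 -0.0001  0.0242]
```

>>> drive_tool(
  plan=[0,0,10,0,0,0,25,0,0,0,40,0,0,0,50,0,0,0,50,0,0,0,30,0,0,0,0,0,0,0,0,0],
)

```text
t: 18.88
ee_pos: [0.5039, -0.3387, 0.3006]
tcp_rot: [0.087, 0.996, 0.0, -0.001]
wrist_force: [0.3, 0.2, -0.5]
opening: 0.0391
```

```bash
cat >> tilt.py <<'E'
    L=(cloud(c)-s['ee_pos'])@Ro.from_quat(s['tcp_rot']).as_matrix()
    m=(abs(L[...,1])<.016)&(L[...,2]>.0)&(L[...,2]<.075)&(L[...,0]>-.04)&(L[...,0]<.03)
    Q=L[m]; print('back',m.sum())
    for lo in np.arange(-.02,.075,.008):
        k=(Q[:,2]>lo)&(Q[:,2]<lo+.008)
        if k.sum()>20: print(round(lo+.004,3),k.sum(),np.percentile(Q[k,0],[10,50,90]))
    cv2.imwrite('pics/cur.png',cv2.resize(c['pixels'][...,::-1][200:420,130:430],None,fx=2.6,fy=2.6))
E
python3 tilt.py
```

```text
[ 0.5039 -0.3387  0.3006] [ 0.3246  0.204  -0.5008] 18.875
5822 tool-frame x [-0.0219 -0.0016  0.0072] z [-0.022  -0.0176  0.0503]
plane 2384 n tool [ 0.2957  0.0004 -0.9553] angle from tool axis 17.19693410374804 centre [ 0.0019 -0.0002 -0.0198]
plane 1679 n tool [-0.951   0.0003 -0.3092] angle from tool axis -71.99092628600796 centre [-0.002  -0.      0.0107]
plane 853 n tool [ 0.2552 -0.0005 -0.9669] angle from tool axis 14.782695639428379 centre [-0.0151 -0.0018 -0.0173]
back 1106
0.0 107 [0.     0.0006 0.0013]
0.008 190 [-0.0025 -0.0014 -0.0003]
0.016 151 [-0.0046 -0.0039 -0.003 ]
0.024 173 [-0.0075 -0.0064 -0.0053]
0.032 118 [-0.0099 -0.0091 -0.0084]
0.04 111 [-0.0124 -0.0115 -0.0108]
0.048 106 [-0.0151 -0.0141 -0.0134]
0.056 82 [-0.0178 -0.0167 -0.0161]
0.064 68 [-0.0197 -0.0193 -0.0181]
```

View pics/cur.png

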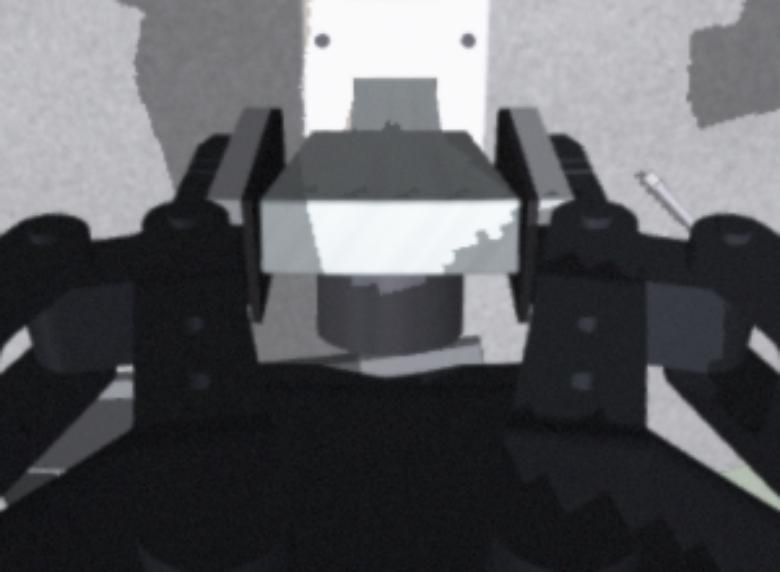

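>>> drive_tool(
  plan=[8.9,-1.6,0,0,0,0,-40,0,0,0,-60,0,0,0,-50,0,0,0,-30,0,0,0,-12,0,0,0,-8,0,0,0,0,0],
)

```text
t: 19.92
ee_pos: [0.5146, -0.3396, 0.1021]
tcp_rot: [0.087, 0.996, 0.0, 0.0]
wrist_force: [0.4, 0.6, -1.5]
opening: 0.0392
```

>>> drive_tool(
  plan=[-3.9,0.7,0,0,-4,0.7,0,0,-3.9,0.7,0,0,0,0,0,0,0,0,0,0],
)

```text
t: 20.55
ee_pos: [0.5027, -0.3389, 0.1028]
tcp_rot: [0.087, 0.996, -0.001, 0.0]
wrist_force: [-0.1, -0.4, 7.6]
opening: 0.0393
```

>>> drive_tool(
  plan=[0,0,10,0,0,0,25,0,0,0,40,0,0,0,50,0,0,0,50,0,0,0,25,0,0,0,0,0,0,0,0,0],
)

```text
t: 21.55
ee_pos: [0.5012, -0.3382, 0.3004]
tcp_rot: [0.087, 0.996, 0.0, -0.001]
wrist_force: [-0.3, -0.5, -1.4]
opening: 0.0387
```

```bash
python3 tilt.py
```

```text
[ 0.5012 -0.3382  0.3004] [-0.2728 -0.4858 -1.367 ] 21.55
5832 tool-frame x [-0.0219 -0.0016  0.0071] z [-0.022  -0.0176  0.0503]
plane 2391 n tool [ 0.2999  0.0049 -0.954 ] angle from tool axis 17.450124266814424 centre [ 0.0018  0.     -0.0199]
plane 1716 n tool [-0.9511  0.0005 -0.3088] angle from tool axis -72.01484603967937 centre [-0.0019 -0.0001  0.0103]
plane 844 n tool [ 0.2933 -0.0244 -0.9557] angle from tool axis 17.06362544590825 centre [-0.015  -0.002  -0.0172]
back 1107
0.0 104 [0.     0.0006 0.0013]
0.008 189 [-0.0024 -0.0014 -0.0003]
0.016 157 [-0.0047 -0.0037 -0.0029]
0.024 170 [-0.0076 -0.0064 -0.0053]
0.032 121 [-0.01   -0.009  -0.0082]
0.04 111 [-0.0123 -0.0115 -0.0107]
0.048 106 [-0.0151 -0.0141 -0.0132]
0.056 81 [-0.0178 -0.0166 -0.0161]
0.064 68 [-0.0198 -0.0193 -0.018 ]
```

>>> drive_tool(
  plan=[7.5,-1.3,0,0,7.5,-1.3,-40,0,0,0,-60,0,0,0,-50,0,0,0,-30,0,0,0,-14,0,0,0,-5,0,0,0,-4,0,0,0,0,0],
)

```text
t: 22.72
ee_pos: [0.5184, -0.3403, 0.1008]
tcp_rot: [0.087, 0.996, -0.0, 0.001]
wrist_force: [-0.8, 1.9, 3.3]
opening: 0.0394
```

>>> drive_tool(
  plan=[-2.5,0.4,0,0,0,0,0,0,0,0,-1,0,0,0,0,0],
)

```text
t: 23.22
ee_pos: [0.5169, -0.3399, 0.1002]
tcp_rot: [0.087, 0.996, -0.0, 0.002]
wrist_force: [-0.5, 4.3, 13.3]
opening: 0.0392
```

>>> drive_tool(
  plan=[0,0,6,0,-0.2,-1.2,0,0,0,0,0,0,0,0,-3,0,0,0,-3,0,0,0,0,0],
)

```text
t: 23.98
ee_pos: [0.5142, -0.3426, 0.1013]
tcp_rot: [0.088, 0.996, -0.002, -0.0]
wrist_force: [-8.6, 2.5, 26.4]
opening: 0.0392
```

>>> drive_tool(
  plan=[0,0,10,0,0,0,20,0,0,0,20,0,0,0,0,0,0,0,0,0],
)

```text
t: 24.6
ee_pos: [0.5142, -0.3418, 0.1476]
tcp_rot: [0.087, 0.996, -0.0, -0.0]
wrist_force: [-0.1, -0.2, -1.2]
opening: 0.0386
```

```bash
python3 tilt.py
python3 - <<'E'
from h import *
c=load('wrist'); print(Ro.from_quat(c['s']['tcp_rot']).as_euler('zyx',degrees=True),c['s']['joints']); save(c,'w6',(130,60,430,285),2.6)
E
```

```text
[ 0.5142 -0.3418  0.1476] [-0.0672 -0.2213 -1.1939] 24.6
7273 tool-frame x [-0.0217  0.0008  0.0379] z [-0.0219 -0.0156  0.053 ]
plane 2258 n tool [ 0.2604  0.0113 -0.9654] angle from tool axis 15.097223677835862 centre [ 0.0016  0.0002 -0.02  ]
plane 1770 n tool [-0.9512  0.0009 -0.3086] angle from tool axis -72.02704992113802 centre [-0.0017 -0.0002  0.0095]
plane 1215 n tool [ 0.0315  0.0012 -0.9995] angle from tool axis 1.8051431020758193 centre [ 0.032  -0.0001  0.047 ]
back 1520
0.0 111 [0.0002 0.0007 0.0013]
0.008 190 [-0.0024 -0.0014 -0.0002]
0.016 157 [-0.0048 -0.0039 -0.003 ]
0.024 168 [-0.0075 -0.0063 -0.0053]
0.032 117 [-0.0099 -0.009  -0.0082]
0.04 111 [-0.0124 -0.0114 -0.0106]
0.048 517 [-0.014   0.0273  0.0295]
0.056 92 [-0.0179 -0.0167 -0.016 ]
0.064 57 [-0.0197 -0.0194 -0.0182]
[-1.69978043e+02 -3.20098783e-02  1.79998518e+02] [ 0.95987988  0.79616977 -0.71660986  1.68958825  0.63989422  0.90516868
  1.37739124]
```

View pics/w6.png

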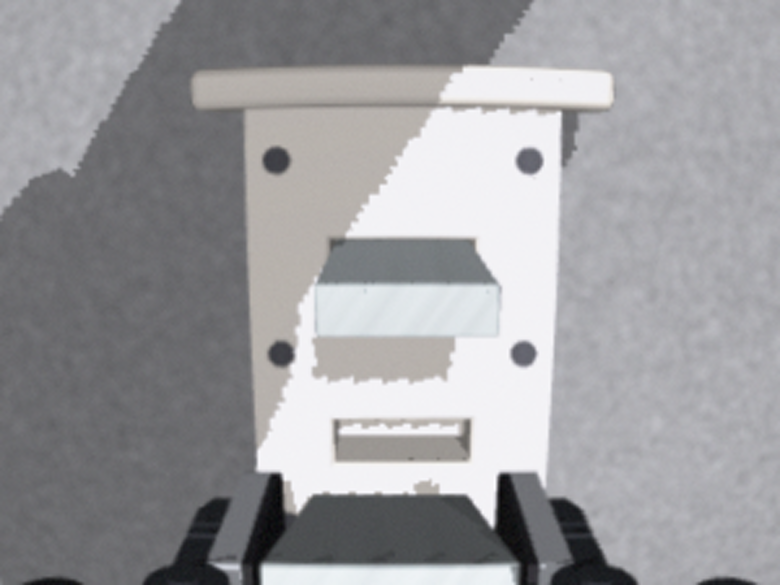

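Run:
```python
from h import *
np.set_printoptions(precision=4,suppress=True)
c=load('wrist'); s=c['s']; R=Ro.from_quat(s['tcp_rot']).as_matrix()
g=c['pixels'].astype(int).min(-1)
C=[]
for u,v in((258.1,221.5),(311.2,221.5),(258.1,237.7),(311.2,237.7)):
    p=onz(c,u,v,.0357); C.append((p-s['ee_pos'])@R); print(p,C[-1])
print('slot centre tool',np.mean(C,0))
L=(cloud(c)-s['ee_pos'])@R
m=(abs(L[...,1])<.03)&(L[...,2]>-.03)&(L[...,2]<-.014)&(abs(L[...,0])<.01); print('plate top y',np.percentile(L[m][:,1],[1,5,95,99]))
# dark back face rows: lateral extent at lower part
m=(abs(L[...,1])<.025)&(L[...,2]>.05)&(L[...,2]<.068)&(L[...,0]<-.01)&(L[...,0]>-.03); print('low back y',m.sum(),np.percentile(L[m][:,1],[1,50,99]),L[m][:,2].max())
```

```text
[ 0.5271 -0.3633  0.0357] [-0.0165 -0.0189  0.1119]
[ 0.5345 -0.322   0.0357] [-0.0165  0.023   0.1119]
[ 0.5407 -0.366   0.0357] [-0.0303 -0.0192  0.1119]
[ 0.5482 -0.324   0.0357] [-0.0304  0.0235  0.1119]
slot centre tool [-0.0234  0.0021  0.1119]
plate top y [-0.0233 -0.0221  0.0189  0.0265]
low back y 224 [-0.0207 -0.0022  0.0174] 0.06605083608446816
```

>>> drive_tool(
  plan=[0,0,40,0,0,0,45,-8,0,-5,10,-10,1,-8,0,-10,2,-10,0,-10,2,-10,0,-10,2,-12,0,-10,2,-12,0,-10,2,-12,0,-10,2,-10,0,-10],
)

```text
t: 25.9
ee_pos: [0.5271, -0.4209, 0.2416]
tcp_rot: [0.757, 0.654, -0.0, -0.001]
wrist_force: [-0.4, 0.5, -1.3]
opening: 0.0393
```

>>> drive_tool(
  plan=[0,0,0,-2,0,0,0,0],
)

```text
t: 26.15
ee_pos: [0.5275, -0.4198, 0.2422]
tcp_rot: [0.765, 0.644, 0.0, -0.001]
wrist_force: [-0.0, 0.1, -1.8]
opening: 0.0392
```

Run:
```python
from h import *
np.set_printoptions(precision=4,suppress=True)
c=cap('wrist'); s=c['s']; R=Ro.from_quat(s['tcp_rot']).as_matrix(); print(s['ee_pos'],R[:,0],np.degrees(np.arctan2(-R[1,0],-R[0,0])),s['joints'],s['t'])
X=cloud(c); L=(X-s['ee_pos'])@R
# tray top edge nearest, objects near landing
m=(abs(X[...,2]-.0355)<.004)&(c['pixels'].min(-1)>110)&(abs(X[...,0]-.53)<.12)&(abs(X[...,1]+.36)<.08); print(m.sum(),cv2.minAreaRect((X[m][:,:2]*1000).astype(np.float32)))
t=cap('top'); T=cloud(t); m=(abs(T[...,0]-.53)<.08)&(T[...,1]<-.40)&(T[...,1]>-.6)&(T[...,2]>.015)&(T[...,2]<.05); print('obst',m.sum(),T[m].min(0) if m.any() else '',T[m].max(0) if m.any() else '')
```

```text
[ 0.5275 -0.4198  0.2422] [0.1709 0.9853 0.001 ] -99.84259582881951 [ 0.8317  0.6895 -0.3617  1.4364  0.2597  1.0643  0.2474] 26.15
13146 ((530.421630859375, -349.30609130859375), (106.80803680419922, 212.56910705566406), 79.78592681884766)
obst 109 [ 0.4503 -0.5778  0.0151] [ 0.5129 -0.4978  0.0282]
```

>>> drive_tool(
  plan=[0,0,-50,0,0,0,-50,0,0,0,-40,0,0,0,-20,0,3.4,19.7,0,0,2.6,14.8,0,0,0,0,0,0,0,0,0,0],
)

```text
t: 27.25
ee_pos: [0.5342, -0.3868, 0.0842]
tcp_rot: [0.766, 0.643, -0.0, 0.001]
wrist_force: [-0.1, -0.5, -0.8]
opening: 0.0389
```

>>> drive_tool(
  plan=[0.8,4.9,0,0,0.8,4.9,0,0,0,0,0,0,0,0,0,0],
)

```text
t: 27.75
ee_pos: [0.5351, -0.3765, 0.0828]
tcp_rot: [0.766, 0.643, -0.0, -0.0]
wrist_force: [-0.6, -0.1, -0.8]
opening: 0.0394
```

>>> drive_tool(
  plan=[0.7,3.9,0,0,0.7,3.9,0,0,0,0,0,0,0,0,0,0],
)

```text
t: 28.25
ee_pos: [0.5357, -0.3723, 0.0829]
tcp_rot: [0.767, 0.642, -0.002, 0.002]
wrist_force: [-1.0, -6.7, -2.9]
opening: 0.0388
```

>>> drive_tool(
  plan=[0.7,3.9,0,0,0.3,2,0,0,0,0,0,0,0,0,0,0],
)

```text
t: 28.75
ee_pos: [0.536, -0.3694, 0.0832]
tcp_rot: [0.767, 0.641, -0.003, 0.003]
wrist_force: [-1.2, -11.3, -2.8]
opening: 0.039
```

>>> drive_tool(
  plan=[-1.7,-9.8,0,0,-2.6,-14.8,0,0,0,0,30,0,0,0,50,0,0,0,30,0,0,0,0,0,0,0,0,0],
)

```text
t: 29.62
ee_pos: [0.5325, -0.387, 0.1917]
tcp_rot: [0.766, 0.643, -0.0, -0.001]
wrist_force: [-0.4, 0.4, -1.0]
opening: 0.0391
```

```bash
python3 tilt.py | grep -v '^0'
```

```text
[ 0.5325 -0.387   0.1917] [-0.3565  0.4206 -1.0194] 29.625
5634 tool-frame x [-0.0239 -0.0038  0.0052] z [-0.0222 -0.0179  0.0491]
plane 2346 n tool [ 0.3484  0.0035 -0.9374] angle from tool axis 20.38665096657395 centre [ 0.0001  0.     -0.0198]
plane 1441 n tool [-0.9399  0.0028 -0.3416] angle from tool axis -70.02812012459724 centre [-0.0049 -0.0001  0.0106]
plane 903 n tool [ 0.3286  0.1053 -0.9386] angle from tool axis 19.296405065300732 centre [-0.0166  0.001  -0.0177]
back 917
```

>>> drive_tool(
  plan=[0,0,55,0,0,5,60,0,2,25,55,0,4,45,0,0.6,4,55,0,0.6,4,58,0,0.6,4,58,0,0.6,4,58,0,0.6,4,55,0,0,4,50,0,0],
)

```text
t: 30.92
ee_pos: [0.5626, 0.0237, 0.3613]
tcp_rot: [0.749, 0.663, -0.001, -0.001]
wrist_force: [1.4, -0.6, -0.2]
opening: 0.039
```

>>> drive_tool(
  plan=[0,25,0,0,0,0,0,0,0,0,0,0],
)

```text
t: 31.3
ee_pos: [0.5631, 0.045, 0.3617]
tcp_rot: [0.75, 0.662, -0.001, -0.0]
wrist_force: [-0.7, -0.9, -0.7]
opening: 0.0391
```

>>> drive_tool(
  plan=[0,15,0,0.4,0,0,-40,0,0,0,-55,0,0,0,-55,0,0,0,-40,0,0,0,-22,0,0,0,-8,0,0,0,0,0,0,0,0,0],
)

```text
t: 32.42
ee_pos: [0.5642, 0.0619, 0.144]
tcp_rot: [0.747, 0.665, 0.001, 0.001]
wrist_force: [0.8, -0.2, -0.4]
opening: 0.0391
```

Run:
```python
from h import *
from tilt import tilt
np.set_printoptions(precision=4,suppress=True)
c=cap('wrist'); s=c['s']; R=Ro.from_quat(s['tcp_rot']).as_matrix(); print(s['ee_pos'],np.degrees(np.arctan2(-R[1,0],-R[0,0])),s['t'],s['wrist_force']); tilt(c)
print('mouth est',s['ee_pos']+R@[-.0274,0,-.0085])
a=np.radians(-6.65); e=np.r_[np.cos(a),np.sin(a),0];n=np.r_[-e[1],e[0],0]
D=np.array([.5595,.0327,0])
S=cap('scene'); T=cap('top')
for k,c in(('scene',S),('top',T)):
    X=cloud(c)-D; q=np.stack([X@e,X@n,X[...,2]],-1)
    g=c['pixels'].astype(int)
    m=(abs(q[...,0])<.03)&(abs(q[...,1]-.0)<.08)&(q[...,2]>.06)&(q[...,2]<.19)
    print(k,m.sum())
    # lower plate (bright) below fingers: profile n vs z
    for lo in np.arange(.07,.18,.01):
        i=m&(q[...,2]>=lo)&(q[...,2]<lo+.01)
        if i.sum()>5: print(round(lo,2),i.sum(),'n',np.percentile(q[i][:,1],[5,50,95]),'e',np.percentile(q[i][:,0],[5,50,95]),g[i].mean())
im=np.vstack([cv2.resize(S['pixels'][170:270,220:360],None,fx=3,fy=3),cv2.resize(T['pixels'][150:240,220:360],None,fx=3,fy=3)])[...,::-1]
cv2.imwrite('pics/fin.png',im)
```

```text
[0.5642 0.0619 0.144 ] -96.62703130010952 32.425 [ 0.8118 -0.1507 -0.41  ]
5644 tool-frame x [-0.0239 -0.0038  0.0052] z [-0.0222 -0.018   0.0496]
plane 2372 n tool [ 0.3413  0.0032 -0.9399] angle from tool axis 19.95644646348154 centre [-0.0001 -0.0001 -0.0199]
plane 1439 n tool [-0.94    0.0026 -0.3412] angle from tool axis -70.04864357848484 centre [-0.0051 -0.0001  0.0109]
plane 877 n tool [ 0.3093  0.1354 -0.9413] angle from tool axis 18.187591237223458 centre [-0.0167  0.001  -0.0177]
mouth est [0.561  0.0347 0.1524]
scene 228
0.08 23 n [-0.0058 -0.0029  0.0058] e [-0.0128  0.0157  0.0247] 95.0
0.09 26 n [-0.0033  0.0005  0.0064] e [-0.0161  0.0103  0.0228] 88.44871794871794
0.1 23 n [0.0011 0.0045 0.0121] e [-0.0202  0.0096  0.0233] 86.21739130434783
0.11 22 n [0.0044 0.0078 0.0181] e [-0.0113  0.0114  0.0232] 86.78787878787878
0.12 21 n [0.0079 0.011  0.0173] e [-0.0028  0.0182  0.0222] 84.58730158730158
0.13 17 n [0.0119 0.0173 0.0382] e [0.0073 0.0192 0.0286] 74.23529411764706
0.14 25 n [-0.0012  0.0074  0.029 ] e [-0.0095  0.0112  0.0283] 58.54666666666667
0.15 45 n [0.0022 0.0152 0.022 ] e [-0.0179  0.0047  0.023 ] 52.79259259259259
0.16 14 n [0.0045 0.0173 0.0345] e [-0.0213  0.0004  0.0266] 44.714285714285715
top 1
```

View pics/fin.png

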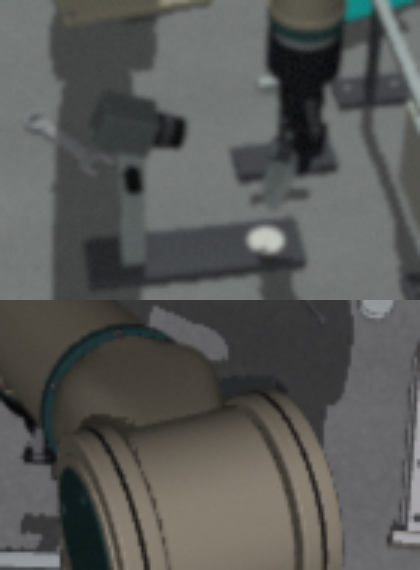

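>>> drive_tool(
  plan=[-1.5,-1.7,-2,0,0,0,0,0,0,0,0,0,0,0,0,0,0,0,0,0,0,0,0,0,0,0,0,0,0,0,0,0],
)

```text
t: 33.58
ee_pos: [0.5618, 0.06, 0.1408]
tcp_rot: [0.747, 0.665, 0.0, -0.0]
wrist_force: [-0.3, -0.4, -1.8]
opening: 0.0389
```

Run:
```python
from h import *
from tilt import tilt
np.set_printoptions(precision=4,suppress=True)
c=cap('wrist'); s=c['s']; R=Ro.from_quat(s['tcp_rot']).as_matrix(); tilt(c)
print(s['ee_pos'],s['t'],np.abs(s['joint_velocities']).max(),s['opening'],'mouth est',s['ee_pos']+R@[-.0274,0,-.0085])
a=np.radians(-6.65); e=np.r_[np.cos(a),np.sin(a),0];n=np.r_[-e[1],e[0],0]; S=cap('scene'); X=cloud(S); E_=X@e;N=X@n
for lo,hi in((.155,.164),(.197,.212)):
    m=(abs(E_-.55)<.07)&(abs(N-.2745)<.03)&(X[...,2]>lo)&(X[...,2]<hi)
    if m.sum()>5: print('hanger e',np.percentile(E_[m],[2,98]))
# lens: dark pixels near expected place
X0=X-np.array([.5595,.0327,0]); g=S['pixels'].max(-1); m=(g<45)&(abs(X0@n+.094)<.03)&(abs(X0@e)<.03)&(abs(X[...,2]-.184)<.03); print('lens',m.sum(),(X0@e)[m].mean(),np.percentile((X0@n)[m],[5,50,95]),np.percentile(X[...,2][m],[5,95]))
```

```text
5634 tool-frame x [-0.024  -0.0038  0.0052] z [-0.0222 -0.018   0.0495]
plane 2308 n tool [ 0.3531 -0.001  -0.9356] angle from tool axis 20.676125541434747 centre [ 0.0002 -0.     -0.0199]
plane 1431 n tool [-0.9396  0.0025 -0.3421] angle from tool axis -69.99329162795075 centre [-0.0051 -0.      0.011 ]
plane 867 n tool [ 0.2989  0.0548 -0.9527] angle from tool axis 17.418050826421922 centre [-0.0168  0.0003 -0.0179]
[0.5618 0.06   0.1408] 33.575 0.0014121777994081305 0.03890876967720779 mouth est [0.5586 0.0328 0.1493]
hanger e [0.5346 0.5674]
hanger e [0.5381 0.5672]
lens 61 0.011716487552860857 [-0.1205 -0.1085 -0.0953] [0.1856 0.2089]
```

```bash
python3 -c "
from cell import manip
print(manip.close_job())"
```

```text
the job is handed in; nothing more can be done
None
```

I did the whole job and handed it in at about 34 s, well under the 64 s limit. No verdict was reported.

**Background plate:** I took it off the stand by its tab and lowered it over the near part of the rail, about 18 cm short of the mark. I then slid it along without lifting it and let go. At the last check its saddle sat 0–3 mm short of the mark's middle: the top camera says about 2.5 mm, the wrist camera about 2 mm and the scene camera about 0. A final 2 mm nudge barely moved it, and I did not regrip to correct this.

**Barrel holder:** It was in the middle slot. The moves could not tilt the tool, so I leaned the holder back within the grip:
- **First lean:** I pushed it against the slot's edge, which gave about 18°.
- **Re-entry attempts:** I tried to put it back in the slot to finish. The holder touched the tray with up to 26 N, and the lean did not change.
- **Final lean:** I pushed it against the tray's side edge, which brought it to 20°.

**Last checks:**

| Check | Result |
|---|---|
| Lean, holder's back face (wrist camera) | 20.0° |
| Lean, holder's top face (wrist camera) | 20.7° (noisier) |
| Lean, side view (scene camera, just before a last 3 mm shift) | about 19° |
| Barrel mouth, estimated position | (0.559, 0.033, 0.149) m |
| Viewing spot, target | (0.5595, 0.0327, 0.150) m |
| Arm | still, holding the holder with steady grip |

The mouth position could be off by about 2 mm because of camera calibration. I saw no contact with the other holders or bench items, but I did not measure them again at the end.

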